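# Close and clip the craft box

### The arm

A 7-joint arm with a two-finger parallel gripper is mounted at the origin on the work surface. World frame = base frame: x ahead of the robot, y to its left, z up, the work surface at z = 0. Lengths are in m, angles in degrees, forces in N, time in s.
With the tool pointing down it reaches from about 0.425 to 0.875 m from the base axis. Payload 4.7 kg.
Tool frame: the origin (TCP) lies between the finger pads; the fingertips stand 22 mm ahead of it and the grasp point (between the pads) lies 3 mm ahead of it (env.tip_reach is the distance from the TCP to the fingertips, in m); z points along the fingers, y is the line along which they close (so a half turn about z gives the same grasp; the last joint's range is limited). The gripper opens to 87 mm and grips with 3 to 60 N. Pads are 19 mm wide; open, the fingers measure 117 mm over their backs; the gripper's body (75 mm by 190 mm) begins 51 mm behind the grasp point.
Start: joints at [63.891, 18.392, -4.016, 83.108, 1.295, 78.541, -3.26], TCP at [0.294, -0.58, 0.245] pointing down, gripper open.
Joint ranges: [-163.93, 163.93], [-17.29, 119.83], [-79.2, 71.16], [3.27, 140.29], [-89.18, 269.18], [5.43, 117.66], [-154.24, 154.24]. Speed limits (degrees/s): [147.25, 147.25, 180, 180, 180, 180, 180].

### API

Orientations are given as [roll, pitch, yaw] about the fixed x, y, z axes, in that order (R = Rz(yaw) Ry(pitch) Rx(roll)).
In Python, from cell import env gives the robot as it stands.
- The arm moves only by the shell command python3 -m creep 'ROWS' [FORCE]. ROWS is JSON, one flat list of numbers, 7 for each row, row after row: the finger opening in mm, from 0 to 87, then the shift along the tool's x, y, z in units of 30 mm (1.0 is 30 mm), then the turn, a rotation vector about the tool's x, y, z in units of 6 degrees (1.0 is 6 degrees). A call has 1 to 12 rows; each row is the pose to reach, as a shift and turn from the pose commanded when the call began, along the tool's axes at that moment; what a row does not reach only later rows make up. A row lasts 1/10 s, in which the tool goes at most 50 mm and 8.59 degrees, less where a joint would pass 70% of its speed; a pose out of reach is approached as far as the arm can. A call with a gripper value outside its range is refused whole. The fingers move at their own pace and stop on an object; FORCE is the grip in N (left out, the last holds). Time passes only in rows, so rows that repeat a pose let the fingers close. It gives the time, the measured TCP pose, the force, the opening and the grip force at its end, in the units of the state.
- env.get_obs(): the state, without advancing time (a new reading comes with each control period).
- env.read_camera(name): name is "scene" or "side" or "wrist"; returns a dict with "color" (480x640x3 uint8, red, green, blue), "depth" (480x640 float32, m along the optical axis (not along the pixel's ray), 0 where there is no reading), "fovy" (degrees; the focal length in pixels is half the picture's height over the tangent of half this angle, whatever the lens; pixels are square), "cx", "cy" (the principal point, pixels), "R" (3x3) and "t" (3): a world point X has camera coordinates R X + t. Camera axes: x right, y down, z forward; pixel columns grow to the right and rows downward; lengths in m; the calibration is good to about 2 mm. A picture is of the moment at which its call begins.
- env.sign_off(): hands the job in; it is judged then, once.
The state is a dict: "time_s": time; "qpos": joint angles; "joint_velocities": joint speeds; "effort": joint torques, N m; "tool_pos": TCP position; "tool_rot": TCP orientation; "force": force on the tool from outside, world axes, zero at the start; "wrist_torque": the same for the moment, N m; "grip_width": finger opening in m; "grasp_force": force on a finger pad.
Only numpy, scipy, OpenCV 4.12 (cv2) and the standard library are available. Lean on these libraries where they do the work, as an engineer would, in place of code of your own. Each camera call takes 0.05 s, during which the arm holds its last target. There are 200 camera calls.

### The job

Press the lid of the white craft box fully home, then snap its four hinged clips down over the rim in opposite-corner order: any one clip, next the one diagonally across from it, then the remaining two in either order. Press gently, going by feel (lid and clips crack above 25 N), and leave the things around the box where they are.

Things in the scene. Friction and masses are not known exactly. Their poses are not given: they have to be found in the camera images.
- box: White plastic craft storage box fixed to the table, 150 mm (its x) by 210 mm (its y), walls 80 mm high; origin at the centre of its underside on the table, z up. Its lid and its four clips, two along each long (y) side, form its top. The lid, clips and hinge pins crack if pressed with more than 25 N.
- lid (a joint): How far the grey push-fit lid stands proud of home, in m: 0 = fully home; it starts 6 to 10 mm up. It slides straight down against about 6 N of seal friction, stops on a firm seal (1 mm per 14 N) when home, and stays where it is left.
- lid_boss (a point): Centre of the top face of the round boss (52 mm across, 6 mm high) in the middle of the lid: the place to press the lid. It is 91 mm above the table when the lid is home; the lid's flat top round it is then at 85 mm.
- pin_a (a point): Nominal hinge pin of the clip at the box's near left (-x, +y) corner, 92 mm above the table, 80 mm out from the box's middle plane. The true pin is up to 6 mm higher or lower, differently per clip, not reported; it yields 1 mm per 14 N. The clip is a tongue 26 mm wide (along box y), 4 mm thick, reaching 38 mm from the pin along the box's +x, inwards. Diagonal: pin_c.
- pin_b (a point): Nominal hinge pin of the clip at the box's near right (-x, -y) corner, 92 mm above the table, 80 mm out from the box's middle plane. The true pin is up to 6 mm higher or lower, differently per clip, not reported; it yields 1 mm per 14 N. The clip is a tongue 26 mm wide (along box y), 4 mm thick, reaching 38 mm from the pin along the box's +x, inwards. Diagonal: pin_d.
- pin_c (a point): Nominal hinge pin of the clip at the box's far right (+x, -y) corner, 92 mm above the table, 80 mm out from the box's middle plane. The true pin is up to 6 mm higher or lower, differently per clip, not reported; it yields 1 mm per 14 N. The clip is a tongue 26 mm wide (along box y), 4 mm thick, reaching 38 mm from the pin along the box's -x, inwards. Diagonal: pin_a.
- pin_d (a point): Nominal hinge pin of the clip at the box's far left (+x, +y) corner, 92 mm above the table, 80 mm out from the box's middle plane. The true pin is up to 6 mm higher or lower, differently per clip, not reported; it yields 1 mm per 14 N. The clip is a tongue 26 mm wide (along box y), 4 mm thick, reaching 38 mm from the pin along the box's -x, inwards. Diagonal: pin_b.
- clip_a (a joint): How far the clip at pin_a is pressed down, rad: 0 = open (tongue rising inwards at 0.72 rad above level), 0.72 = snapped shut, level. A spring holds it open, resisting with at most about 9 N for a push down 30 mm from the pin (more nearer the pin), strongest at about 0.4. Only at 0.65, tip 2 to 3 mm above its firm stop, does it snap over and stay. Short of that it springs up.
- clip_b (a joint): How far the clip at pin_b is pressed down, rad: 0 = open (tongue rising inwards at 0.72 rad above level), 0.72 = snapped shut, level. A spring holds it open, resisting with at most about 9 N for a push down 30 mm from the pin (more nearer the pin), strongest at about 0.4. Only at 0.65, tip 2 to 3 mm above its firm stop, does it snap over and stay. Short of that it springs up.
- clip_c (a joint): How far the clip at pin_c is pressed down, rad: 0 = open (tongue rising inwards at 0.72 rad above level), 0.72 = snapped shut, level. A spring holds it open, resisting with at most about 9 N for a push down 30 mm from the pin (more nearer the pin), strongest at about 0.4. Only at 0.65, tip 2 to 3 mm above its firm stop, does it snap over and stay. Short of that it springs up.
- clip_d (a joint): How far the clip at pin_d is pressed down, rad: 0 = open (tongue rising inwards at 0.72 rad above level), 0.72 = snapped shut, level. A spring holds it open, resisting with at most about 9 N for a push down 30 mm from the pin (more nearer the pin), strongest at about 0.4. Only at 0.65, tip 2 to 3 mm above its firm stop, does it snap over and stay. Short of that it springs up.
- wreath: Bystander: kraft-paper wreath lying on the table, 148 mm across, 25 mm thick; origin at its centre, on the table.
- tube: Bystander: upright cardboard tube, 44 mm across, 95 mm high; origin at the centre of its foot.
- glue: Bystander: upright glue stick, 31 mm across, 86 mm high; origin at the centre of its foot.

How it is judged:
By the outcome, as a careful person would: the job done as asked, in the order asked, and still so for the second after the job is handed in, with the robot touching nothing.
It also fails if it takes over 58 s, if anything falls off the work surface, if the arm or the gripper's body presses on something with over 40 N, if the wrist force passes 120 N, or if a joint passes its speed limit or range.

## Working session

There is one attempt and no reset: what is moved stays moved. The work goes in short steps, Python scripts to look and compute and a shell command to move; the robot and the scene stay as the last step left them, time stands still between calls to the robot, and variables do not carry over. Pictures are saved under pics/ and viewed, at most 10 in all, crops included, and the job is handed in when it is done.

```bash
ls; mkdir -p pics
python3 - <<'E'
from cell import env
import cv2,numpy as np
o=env.get_obs(); print({k:np.round(v,3) for k,v in o.items()})
for n in ("scene","side"):
    c=env.read_camera(n); cv2.imwrite(f"pics/{n}0.png",c["color"][:,:,::-1]); np.savez(f"{n}0.npz",**c)
    print(n,c["fovy"],c["cx"],c["cy"],np.round(-c["R"].T@c["t"],3),(c["depth"]>0).mean())
E
```

```text
pics
{'time_s': np.float64(0.0), 'qpos': array([63.892, 18.441, -4.015, 83.176,  1.295, 78.542, -3.26 ]), 'joint_velocities': array([-0.096,  0.03 , -0.034,  0.057,  0.103, -0.034,  0.014]), 'effort': array([-1.0000e-03, -4.9129e+01, -4.0400e-01, -3.1253e+01, -6.4000e-02,
        4.4000e-02,  0.0000e+00]), 'tool_pos': array([ 0.294, -0.579,  0.243]), 'tool_rot': array([-1.79887e+02,  6.00000e-03,  2.69170e+01]), 'force': array([ 0.275,  0.463, -0.102]), 'wrist_torque': array([ 0.023,  0.036, -0.001]), 'grasp_force': np.float64(0.0), 'grip_width': np.float64(0.087)}
scene 52.84477677263119 328.5369903617486 247.64609135542628 [ 0.873 -0.274  0.727] 0.9959407552083334
side 52.30468816615333 315.45497219775456 225.429832422805 [ 0.208 -0.495  0.485] 0.995888671875
```

View pics/scene0.png

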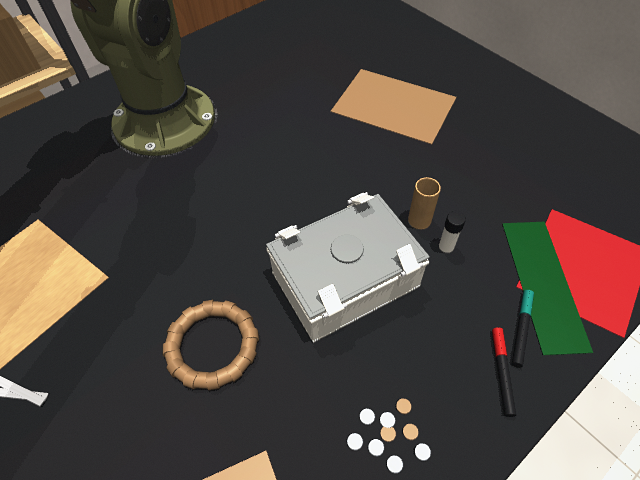

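View pics/side0.png

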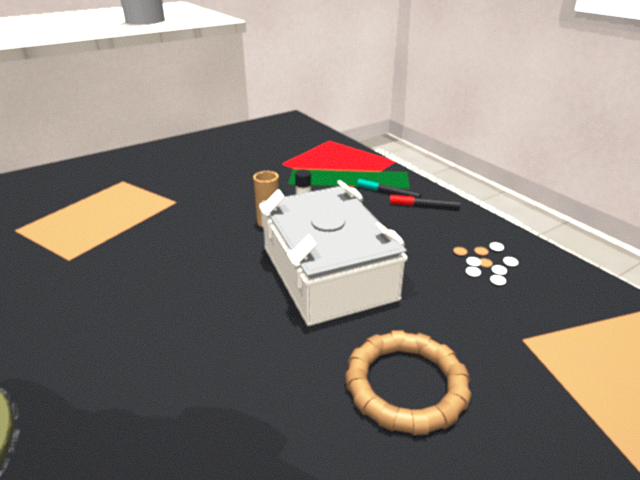

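The scene view shows the box centred at about (347,248) on its boss. The clips are at about (289,235), (361,201), (330,298) and (406,258), the tube at (424,203), the glue at (452,233) and the wreath at (211,345). The side view has the boss at (328,221). Next I use depth to locate them.

```bash
cat > h.py <<'E'
import numpy as np,cv2
def cloud(c):
    f=240/np.tan(np.radians(c["fovy"]/2)); v,u=np.mgrid[:480,:640]; d=c["depth"]
    P=np.stack([(u-c["cx"])/f*d,(v-c["cy"])/f*d,d],-1)
    return (P-c["t"])@c["R"]
E
python3 - <<'E'
from h import *
for n in("scene","side"):
    c=dict(np.load(n+"0.npz")); P=cloud(c)
    bu,bv=((347,248) if n=="scene" else (328,221))
    print(n,"boss",P[bv-3:bv+4,bu-3:bu+4].reshape(-1,3).mean(0).round(4))
    bc=P[bv-3:bv+4,bu-3:bu+4].reshape(-1,3).mean(0)
    z=P[...,2]; near=np.hypot(P[...,0]-bc[0],P[...,1]-bc[1])<.145
    tab=z[np.abs(z)<.01]; print("table",np.median(tab).round(4),tab.std().round(4))
    hsv=cv2.cvtColor(c["color"],cv2.COLOR_RGB2HSV)
    m=near&(z>.08)&(z<.14)&(hsv[...,1]<60)
    h,e=np.histogram(z[m],bins=np.arange(.08,.141,.003)); print(h)
    X=P[m&(z<.115)]; r=cv2.minAreaRect(X[:,:2].astype(np.float32)); print("rect",r)
    l=near&(z>bc[2]-.009)&(z<bc[2]-.003); r=cv2.minAreaRect(P[l][:,:2].astype(np.float32)); print("lid",r,np.median(z[l]))
    # clips: bright and high
    w=(m&(z>bc[2]+.004)).astype(np.uint8); k,lab,st,ce=cv2.connectedComponentsWithStats(w)
    for i in range(1,k):
        if st[i,4]>25: Q=P[lab==i]; print(st[i,4],ce[i].round(0),Q.mean(0).round(4),Q.min(0).round(3),Q.max(0).round(3))
    for name,(u,v) in dict(tube=(427,186),glue=(455,218)).items() if n=="scene" else dict(tube=(266,177),glue=(303,176)).items():
        print(name,P[v-2:v+3,u-2:u+3].reshape(-1,3).mean(0).round(3))
E
```

```text
scene boss [0.5713 0.0253 0.099 ]
table -0.0 0.0015
[ 223   30   61 2319 6851  597  708  157  118  122  134   76  113   43
   10    0    0    0    0    0]
rect ((0.5704815983772278, 0.025855176150798798), (0.21570628881454468, 0.17014051973819733), 78.41320037841797)
lid ((0.5702863335609436, 0.025997191667556763), (0.21426330506801605, 0.16923709213733673), 78.24955749511719) 0.09282687231647743
111 [363. 199.] [0.5242 0.1024 0.1155] [0.509 0.091 0.104] [0.536 0.117 0.124]
101 [290. 233.] [ 0.499  -0.0302  0.1138] [ 0.485 -0.043  0.103] [ 0.508 -0.015  0.12 ]
246 [405. 254.] [0.6435 0.0797 0.1112] [0.632 0.066 0.103] [0.656 0.095 0.12 ]
194 [327. 292.] [ 0.6134 -0.0528  0.1085] [ 0.605 -0.066  0.103] [ 0.622 -0.039  0.114]
tube [0.555 0.234 0.074]
glue [0.639 0.208 0.086]
side boss [0.5605 0.0138 0.1075]
table 0.0006 0.0013
[ 476   53   59  454 5959  275  627  123   88   96  104  109  102   44
   12    0    0    0    0    0]
rect ((0.5691419839859009, 0.027243807911872864), (0.21746960282325745, 0.16981495916843414), 78.67974853515625)
lid ((0.5675562024116516, 0.03020714968442917), (0.16838839650154114, 0.16530509293079376), 77.6792984008789) 0.09981138670518863
43 [343. 185.] [0.6366 0.0803 0.1163] [0.632 0.07  0.112] [0.643 0.096 0.12 ]
115 [277. 197.] [0.5254 0.104  0.1176] [0.516 0.092 0.112] [0.534 0.12  0.123]
35 [381. 227.] [ 0.608  -0.0499  0.1128] [ 0.605 -0.062  0.112] [ 0.612 -0.036  0.114]
124 [309. 243.] [ 0.5    -0.0295  0.1158] [ 0.492 -0.042  0.112] [ 0.507 -0.015  0.12 ]
tube [0.576 0.238 0.084]
glue [0.633 0.201 0.085]
```

```bash
python3 -m creep '[0,17.36,-13.82,0,0,0,6.42, 0,17.36,-13.82,0,0,0,6.42, 0,17.36,-13.82,0,0,0,6.42, 0,17.36,-13.82,0,0,0,6.42, 0,17.36,-13.82,0,0,0,6.42, 0,17.36,-13.82,0,0,0,6.42, 0,17.36,-13.82,0,0,0,6.42, 0,17.36,-13.82,0,0,0,6.42, 0,17.36,-13.82,0,0,0,6.42, 0,17.36,-13.82,0,0,0,6.42, 0,17.36,-13.82,0,0,0,6.42, 0,17.36,-13.82,0,0,0,6.42]' 20
```

```text
time_s: 1.3
tool_pos: [0.5422, -0.0359, 0.2444]
tool_rot: [180.0, 0.0, -11.6]
force: [1.2, -0.4, 0.9]
grip_width: 0.0025
grasp_force: 0.0
```

```bash
python3 -m creep '[0,0.5,-2.14,0,0,0,0, 0,0.5,-2.14,0,0,0,0, 0,0.5,-2.14,1.7,0,0,0, 0,0.5,-2.14,3.3,0,0,0, 0,0.5,-2.14,3.3,0,0,0, 0,0.5,-2.14,3.3,0,0,0]'
python3 - <<'E'
from cell import env
import cv2
c=env.read_camera("scene"); cv2.imwrite("pics/s1.png",c["color"][130:370,200:500,::-1].repeat(2,0).repeat(2,1))
print(env.get_obs()["tool_pos"],env.get_obs()["force"],env.get_obs()["tool_rot"])
E
```

```text
time_s: 1.9
tool_pos: [0.5691, 0.0221, 0.1456]
tool_rot: [180.0, 0.1, -11.6]
force: [0.8, 0.4, 1.2]
grip_width: 0.0005
grasp_force: 0.0
[0.57060489 0.02218394 0.1474203 ] [ 0.85282213 -0.16418919  0.40164002] [-1.79967387e+02 -1.17472393e-01 -1.16189954e+01]
```

View pics/s1.png

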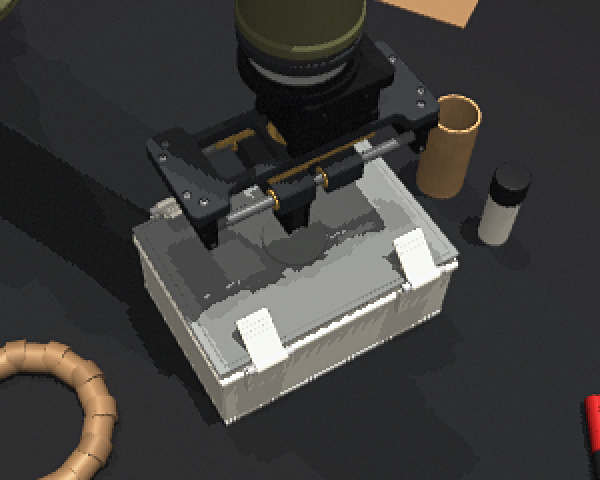

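The picture shows the closed fingers at about (295,235), directly over the boss, well clear of the clips and tube. Now I descend by feel.

```bash
python3 -m creep '[0,0.0,-0.1,0.4,0,0,0, 0,0.0,-0.1,0.8,0,0,0, 0,0.0,-0.1,0.85,0,0,0, 0,0.0,-0.1,0.9,0,0,0, 0,0.0,-0.1,0.9,0,0,0]'; python3 -m creep '[0,0,0,0.05,0,0,0, 0,0,0,0.1,0,0,0, 0,0,0,0.1,0,0,0]'
```

```text
time_s: 2.45
tool_pos: [0.5707, 0.0254, 0.1193]
tool_rot: [-180.0, -0.1, -11.6]
force: [0.4, 1.7, 3.9]
grip_width: 0.0004
grasp_force: 1.8
time_s: 2.75
tool_pos: [0.5707, 0.0254, 0.1158]
tool_rot: [-180.0, -0.1, -11.6]
force: [1.7, 0.6, 4.2]
grip_width: 0.0005
grasp_force: 2.1
```

```bash
python3 -m creep '[0,0,0,0.04,0,0,0, 0,0,0,0.04,0,0,0]'; python3 -m creep '[0,0,0,0.04,0,0,0, 0,0,0,0.04,0,0,0]'
```

```text
time_s: 2.95
tool_pos: [0.5707, 0.0254, 0.1145]
tool_rot: [-180.0, -0.1, -11.6]
force: [1.8, 2.0, 4.2]
grip_width: 0.0004
grasp_force: 2.1
time_s: 3.15
tool_pos: [0.5705, 0.0253, 0.1132]
tool_rot: [-180.0, -0.1, -11.6]
force: [2.5, 1.4, 4.0]
grip_width: 0.0002
grasp_force: 2.1
```

```bash
python3 -m creep '[0,0,0,0.03,0,0,0, 0,0,0,0.03,0,0,0]'
```

```text
time_s: 3.35
tool_pos: [0.5706, 0.0253, 0.1128]
tool_rot: [-180.0, -0.1, -11.6]
force: [1.6, 2.2, 6.4]
grip_width: 0.0004
grasp_force: 3.4
```

Force is starting to climb as it reaches the seal.

```bash
python3 -m creep '[0,0,0,0.02,0,0,0, 0,0,0,0.02,0,0,0]'; python3 -m creep '[0,0,0,0.02,0,0,0, 0,0,0,0.02,0,0,0]'
```

```text
time_s: 3.55
tool_pos: [0.5706, 0.0253, 0.1126]
tool_rot: [-180.0, -0.1, -11.6]
force: [1.6, 1.1, 8.6]
grip_width: 0.0005
grasp_force: 4.6
time_s: 3.75
tool_pos: [0.5706, 0.0253, 0.1124]
tool_rot: [180.0, -0.1, -11.6]
force: [-0.1, 2.2, 11.4]
grip_width: 0.0003
grasp_force: 5.7
```

```bash
python3 -m creep '[0,0,0,0.02,0,0,0, 0,0,0,0.02,0,0,0]'; python3 -m creep '[0,0,0,-1,0,0,0, 0,0,0,-2,0,0,0, 0,-1.6,-2.25,-2,0,0,0, 0,-1.6,-2.25,-2,0,0,0, 0,-1.6,-2.25,-2,0,0,0,0,-1.6,-2.25,-2,0,0,0]'
python3 - <<'E'
from cell import env
import cv2
from h import *
c=env.read_camera("scene"); cv2.imwrite("pics/s2.png",c["color"][130:370,200:500,::-1].repeat(2,0).repeat(2,1))
P=cloud(c); d=P-np.array([.5705,.026,0]); t=np.radians(-11.6)
bx=d[...,0]*np.cos(t)+d[...,1]*np.sin(t); by=-d[...,0]*np.sin(t)+d[...,1]*np.cos(t); z=P[...,2]
m=(bx>0.03)&(bx<.06)&(abs(by)<.045)
print("lid z",np.median(z[m]))
o=env.get_obs();print(o["tool_pos"],o["force"])
E
```

```text
time_s: 3.95
tool_pos: [0.5706, 0.0253, 0.1122]
tool_rot: [180.0, -0.1, -11.6]
force: [-1.1, 1.8, 12.9]
grip_width: 0.0002
grasp_force: 6.9
time_s: 4.55
tool_pos: [0.535, 0.1003, 0.1691]
tool_rot: [179.8, 0.2, -11.5]
force: [0.4, -1.0, 0.6]
grip_width: 0.0006
grasp_force: 0.0
lid z 0.08484404476437094
[0.53565124 0.09921396 0.16913258] [ 0.69894    -0.64664608  0.33269233]
```

View pics/s2.png

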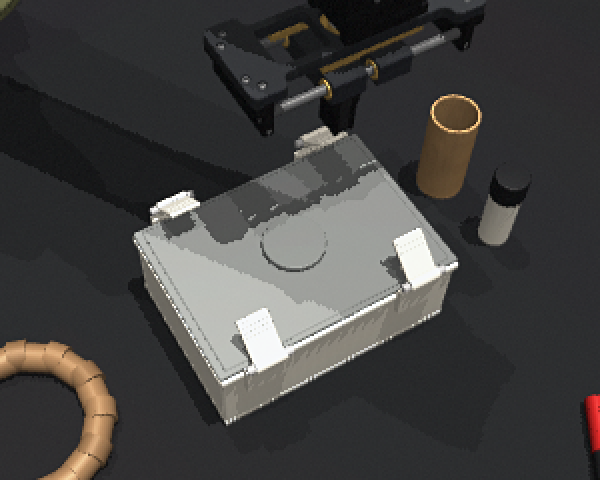

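The lid is home: its top measures 84.8 mm, and the fingers hang over clip a at about (335,125). Next I press clip a.

```bash
python3 -m creep '[0,0,-0.03,0.6,0,0,0, 0,0,-0.03,0.8,0,0,0, 0,0,-0.03,0.9,0,0,0, 0,0,-0.03,1,0,0,0]';  python3 -m creep '[0,0,0,0.1,0,0,0, 0,0,0,0.2,0,0,0, 0,0,0,0.2,0,0,0]';python3 -m creep '[0,0,0,0.1,0,0,0, 0,0,0,0.2,0,0,0, 0,0,0,0.2,0,0,0]'
```

```text
time_s: 5.0
tool_pos: [0.5379, 0.1, 0.1408]
tool_rot: [179.9, -0.1, -11.7]
force: [2.2, -2.8, 4.0]
grip_width: 0.0004
grasp_force: 2.1
time_s: 5.3
tool_pos: [0.5395, 0.1007, 0.1361]
tool_rot: [-180.0, -0.3, -11.7]
force: [4.8, -2.9, 5.8]
grip_width: 0.0003
grasp_force: 2.8
time_s: 5.6
tool_pos: [0.5402, 0.1011, 0.1307]
tool_rot: [-179.9, -0.4, -11.7]
force: [4.8, -1.9, 6.9]
grip_width: 0.0003
grasp_force: 3.2
```

```bash
python3 -m creep '[0,0,0,0.1,0,0,0, 0,0,0,0.15,0,0,0, 0,0,0,0.15,0,0,0]';python3 -m creep '[0,0,0,0.05,0,0,0, 0,0,0,0.1,0,0,0, 0,0,0,0.1,0,0,0]'
```

```text
time_s: 5.9
tool_pos: [0.5389, 0.1018, 0.1255]
tool_rot: [-179.9, -0.3, -11.6]
force: [3.2, -0.1, 3.8]
grip_width: 0.0002
grasp_force: 2.1
time_s: 6.2
tool_pos: [0.5357, 0.1021, 0.1203]
tool_rot: [180.0, 0.1, -11.6]
force: [-0.3, -0.4, 3.3]
grip_width: 0.0005
grasp_force: 1.6
```

```bash
python3 -m creep '[0,0,0,0.04,0,0,0, 0,0,0,0.04,0,0,0]';python3 -m creep '[0,0,0,0.04,0,0,0, 0,0,0,0.04,0,0,0]'
```

```text
time_s: 6.4
tool_pos: [0.5358, 0.1021, 0.1198]
tool_rot: [180.0, 0.1, -11.6]
force: [-3.0, -0.0, 7.8]
grip_width: 0.0006
grasp_force: 3.6
time_s: 6.6
tool_pos: [0.5359, 0.1022, 0.1193]
tool_rot: [179.9, 0.1, -11.6]
force: [-3.1, -0.7, 11.7]
grip_width: 0.0003
grasp_force: 5.6
```

```bash
python3 -m creep '[0,0,0,-1.0,0,0,0, 0,0,0,-1.6,0,0,0, 0,1,1.4,-1.6,0,0,0, 0,2,2.8,-1.6,0,0,0, 0,3.25,4.5,-1.6,0,0,0, 0,3.25,4.5,-1.6,0,0,0, 0,3.25,4.5,-1.6,0,0,0, 0,3.25,4.5,-1.6,0,0,0, 0,3.25,4.5,-1.6,0,0,0]'
python3 - <<'E'
from cell import env
import cv2
from h import *
c=env.read_camera("side"); cv2.imwrite("pics/s3.png",c["color"][150:350,220:460,::-1].repeat(2,0).repeat(2,1))
P=cloud(c); d=P-np.array([.5705,.026,0]); t=np.radians(-11.6)
bx=d[...,0]*np.cos(t)+d[...,1]*np.sin(t); by=-d[...,0]*np.sin(t)+d[...,1]*np.cos(t); z=P[...,2]
m=(bx>-.075)&(bx<-.045)&(abs(by-.067)<.012)&(z>.08)
print("clip a z",np.percentile(z[m],[5,50,95]))
o=env.get_obs();print(o["tool_pos"],o["force"])
p=o["tool_pos"]-np.array([.5705,.026,0]);print("box frame",p[0]*np.cos(t)+p[1]*np.sin(t),-p[0]*np.sin(t)+p[1]*np.cos(t))
E
```

```text
time_s: 7.5
tool_pos: [0.6044, -0.0474, 0.1662]
tool_rot: [-179.9, 0.1, -11.4]
force: [0.1, 0.4, 0.2]
grip_width: 0.0007
grasp_force: 0.0
clip a z [0.08445071 0.09756669 0.09986027]
[ 0.60458308 -0.04747939  0.16638783] [-0.32108852 -0.18492874  0.50949816]
box frame 0.04816202299945054 -0.06512523223955165
```

View pics/s3.png

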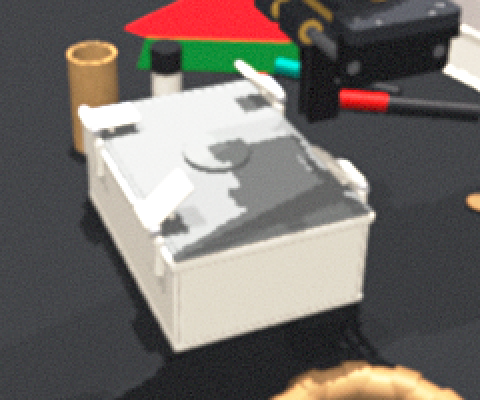

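Clip a lies flat at (110,115); b, c and d still stand open. Next I press clip c.

```bash
python3 -m creep '[0,0,0.06,0.6,0,0,0, 0,0,0.06,0.8,0,0,0, 0,0,0.06,0.9,0,0,0, 0,0,0.06,1,0,0,0,0,0,0.06,1.1,0,0,0]';  python3 -m creep '[0,0,0,0.1,0,0,0, 0,0,0,0.2,0,0,0, 0,0,0,0.2,0,0,0]';python3 -m creep '[0,0,0,0.1,0,0,0, 0,0,0,0.2,0,0,0, 0,0,0,0.2,0,0,0]'
```

```text
time_s: 8.05
tool_pos: [0.6048, -0.0513, 0.134]
tool_rot: [-180.0, 0.0, -11.6]
force: [-2.3, 0.5, 4.0]
grip_width: 0.0004
grasp_force: 1.9
time_s: 8.35
tool_pos: [0.604, -0.0513, 0.1279]
tool_rot: [180.0, 0.1, -11.6]
force: [-4.2, 0.4, 6.1]
grip_width: 0.0006
grasp_force: 2.8
time_s: 8.65
tool_pos: [0.6038, -0.0513, 0.122]
tool_rot: [180.0, 0.1, -11.6]
force: [-4.9, 1.0, 6.5]
grip_width: 0.0007
grasp_force: 3.3
```

```bash
python3 -m creep '[0,0,0,0.1,0,0,0, 0,0,0,0.15,0,0,0, 0,0,0,0.15,0,0,0]';python3 -m creep '[0,0,0,0.05,0,0,0, 0,0,0,0.05,0,0,0]'; python3 -m creep '[0,0,0,0.05,0,0,0, 0,0,0,0.05,0,0,0]'
```

```text
time_s: 8.95
tool_pos: [0.6039, -0.0514, 0.1175]
tool_rot: [180.0, 0.1, -11.6]
force: [-4.3, 0.7, 4.7]
grip_width: 0.0001
grasp_force: 2.6
time_s: 9.15
tool_pos: [0.6044, -0.0515, 0.1159]
tool_rot: [180.0, 0.0, -11.6]
force: [-3.0, 1.1, 4.0]
grip_width: 0.0005
grasp_force: 1.9
time_s: 9.35
tool_pos: [0.6053, -0.052, 0.1138]
tool_rot: [180.0, -0.1, -11.6]
force: [-0.5, -0.4, -0.8]
grip_width: 0.0006
grasp_force: 0.0
```

```bash
python3 -m creep '[0,0,0,0.05,0,0,0, 0,0,0,0.05,0,0,0]'; python3 -m creep '[0,0,0,0.05,0,0,0, 0,0,0,0.05,0,0,0]'
```

```text
time_s: 9.55
tool_pos: [0.6049, -0.0521, 0.1121]
tool_rot: [180.0, -0.0, -11.6]
force: [-0.1, 0.0, 0.4]
grip_width: 0.0005
grasp_force: 0.0
time_s: 9.75
tool_pos: [0.6051, -0.052, 0.1112]
tool_rot: [180.0, -0.0, -11.6]
force: [-0.0, 0.4, 2.3]
grip_width: 0.0008
grasp_force: 0.7
```

```bash
python3 -m creep '[0,0,0,0.05,0,0,0, 0,0,0,0.05,0,0,0]'; python3 -m creep '[0,0,0,-1.0,0,0,0, 0,0,0,-1.9,0,0,0, 0,-1.6,0,-1.9,0,0,0, 0,-3.2,0,-1.9,0,0,0, 0,-3.2,0,-1.9,0,0,0, 0,-3.2,0,-1.9,0,0,0, 0,-3.2,0,-1.9,0,0,0]'
python3 - <<'E'
from cell import env
import cv2
from h import *
c=env.read_camera("scene"); cv2.imwrite("pics/s4.png",c["color"][130:370,200:500,::-1].repeat(2,0).repeat(2,1))
t=np.radians(-11.6)
o=env.get_obs();print(o["tool_pos"],o["force"])
p=o["tool_pos"]-np.array([.5705,.026,0]);print("box frame",p[0]*np.cos(t)+p[1]*np.sin(t),-p[0]*np.sin(t)+p[1]*np.cos(t))
E
```

```text
time_s: 9.95
tool_pos: [0.6052, -0.052, 0.1106]
tool_rot: [180.0, -0.0, -11.6]
force: [-2.1, -0.7, 5.4]
grip_width: 0.0006
grasp_force: 3.2
time_s: 10.65
tool_pos: [0.512, -0.0329, 0.1671]
tool_rot: [-180.0, -0.1, -11.6]
force: [-0.4, 0.0, 0.2]
grip_width: 0.0008
grasp_force: 0.0
[ 0.51221493 -0.03281552  0.1669985 ] [0.39653809 0.42619102 0.3438427 ]
box frame -0.04526811032772862 -0.06933407271627873
```

View pics/s4.png

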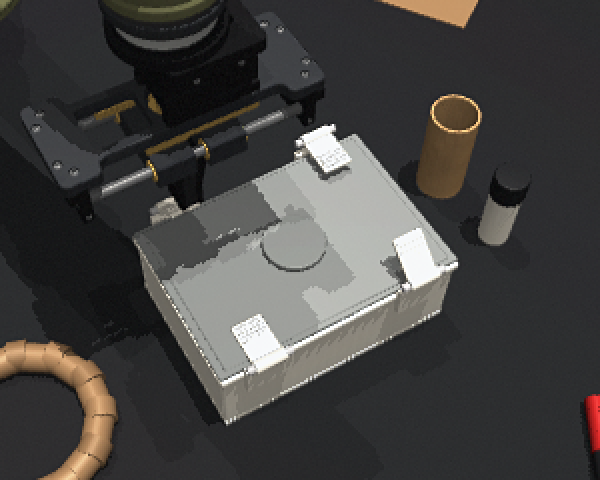

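Clips a (325,150) and c (258,342) lie flat, and d (415,258) is still open. The fingers are over b, so b is next.

```bash
python3 -m creep '[0,-0.1,0,0.6,0,0,0, 0,-0.1,0,0.8,0,0,0, 0,-0.1,0,0.9,0,0,0, 0,-0.1,0,1,0,0,0]';  python3 -m creep '[0,0,0,0.1,0,0,0, 0,0,0,0.2,0,0,0, 0,0,0,0.2,0,0,0]';python3 -m creep '[0,0,0,0.1,0,0,0, 0,0,0,0.2,0,0,0, 0,0,0,0.2,0,0,0]'; python3 -m creep '[0,0,0,0.1,0,0,0, 0,0,0,0.1,0,0,0]'
```

```text
time_s: 11.1
tool_pos: [0.5102, -0.0323, 0.1376]
tool_rot: [-180.0, -0.2, -11.6]
force: [3.1, -1.0, 4.7]
grip_width: 0.0006
grasp_force: 2.6
time_s: 11.4
tool_pos: [0.5116, -0.0325, 0.1329]
tool_rot: [-180.0, -0.5, -11.6]
force: [4.4, -0.5, 6.6]
grip_width: 0.0002
grasp_force: 3.0
time_s: 11.7
tool_pos: [0.512, -0.0325, 0.1272]
tool_rot: [-180.0, -0.5, -11.6]
force: [5.4, -1.2, 6.8]
grip_width: 0.0006
grasp_force: 3.3
time_s: 11.9
tool_pos: [0.5117, -0.0324, 0.124]
tool_rot: [-180.0, -0.5, -11.6]
force: [5.0, -0.6, 6.9]
grip_width: 0.0006
grasp_force: 3.1
```

```bash
python3 -m creep '[0,0,0,0.07,0,0,0, 0,0,0,0.07,0,0,0]';python3 -m creep '[0,0,0,0.06,0,0,0, 0,0,0,0.06,0,0,0]'; python3 -m creep '[0,0,0,0.04,0,0,0, 0,0,0,0.04,0,0,0]'
```

```text
time_s: 12.1
tool_pos: [0.5098, -0.0321, 0.1209]
tool_rot: [-180.0, -0.2, -11.6]
force: [1.4, -0.2, 2.1]
grip_width: 0.0005
grasp_force: 1.2
time_s: 12.3
tool_pos: [0.507, -0.0317, 0.117]
tool_rot: [180.0, 0.1, -11.6]
force: [0.4, -0.2, 2.4]
grip_width: 0.0006
grasp_force: 1.1
time_s: 12.5
tool_pos: [0.507, -0.0318, 0.1164]
tool_rot: [180.0, 0.1, -11.6]
force: [-3.2, -0.0, 6.1]
grip_width: 0.0004
grasp_force: 3.0
```

```bash
python3 -m creep '[0,0,0,0.04,0,0,0, 0,0,0,0.04,0,0,0]'; python3 -m creep '[0,0,0,-1.0,0,0,0, 0,0,0,-1.75,0,0,0, 0,1.1,-1.5,-1.75,0,0,0, 0,2.2,-3,-1.75,0,0,0, 0,3.2,-4.5,-1.75,0,0,0, 0,3.2,-4.5,-1.75,0,0,0, 0,3.2,-4.5,-1.75,0,0,0, 0,3.2,-4.5,-1.75,0,0,0]'
python3 - <<'E'
from cell import env
import numpy as np
t=np.radians(-11.6)
o=env.get_obs();print(o["tool_pos"],o["force"])
p=o["tool_pos"]-np.array([.5705,.026,0]);print("box frame",p[0]*np.cos(t)+p[1]*np.sin(t),-p[0]*np.sin(t)+p[1]*np.cos(t))
E
```

```text
time_s: 12.7
tool_pos: [0.5071, -0.0317, 0.1159]
tool_rot: [180.0, 0.1, -11.6]
force: [-3.2, -0.3, 10.5]
grip_width: 0.0004
grasp_force: 5.2
time_s: 13.5
tool_pos: [0.6279, 0.0805, 0.1664]
tool_rot: [179.9, 0.2, -11.6]
force: [1.1, -0.0, -0.4]
grip_width: 0.0005
grasp_force: 0.0
[0.62792049 0.08054764 0.16641572] [ 1.10561611 -0.03459781 -0.38620334]
box frame 0.045279367758119526 0.06497951097072684
```

```bash
python3 -m creep '[0,0.1,-0.06,0.6,0,0,0, 0,0.1,-0.06,0.8,0,0,0, 0,0.1,-0.06,0.9,0,0,0, 0,0.1,-0.06,1,0,0,0]';  python3 -m creep '[0,0,0,0.1,0,0,0, 0,0,0,0.2,0,0,0, 0,0,0,0.2,0,0,0]';python3 -m creep '[0,0,0,0.1,0,0,0, 0,0,0,0.2,0,0,0, 0,0,0,0.2,0,0,0]'; python3 -m creep '[0,0,0,0.1,0,0,0, 0,0,0,0.1,0,0,0]'
```

```text
time_s: 13.9
tool_pos: [0.6314, 0.0813, 0.1375]
tool_rot: [179.9, 0.1, -11.7]
force: [-3.1, -1.2, 4.8]
grip_width: 0.0007
grasp_force: 2.3
time_s: 14.2
tool_pos: [0.6315, 0.0824, 0.1322]
tool_rot: [180.0, 0.1, -11.6]
force: [-4.5, 0.1, 6.0]
grip_width: 0.0007
grasp_force: 2.9
time_s: 14.5
tool_pos: [0.6314, 0.0828, 0.1264]
tool_rot: [180.0, 0.1, -11.6]
force: [-5.7, 1.0, 6.0]
grip_width: 0.0007
grasp_force: 3.2
time_s: 14.7
tool_pos: [0.6316, 0.0829, 0.1234]
tool_rot: [-180.0, 0.1, -11.6]
force: [-4.8, 0.8, 5.5]
grip_width: 0.0005
grasp_force: 2.8
```

```bash
python3 -m creep '[0,0,0,0.07,0,0,0, 0,0,0,0.07,0,0,0]';python3 -m creep '[0,0,0,0.06,0,0,0, 0,0,0,0.06,0,0,0]'; python3 -m creep '[0,0,0,0.04,0,0,0, 0,0,0,0.04,0,0,0]'
```

```text
time_s: 14.9
tool_pos: [0.632, 0.0828, 0.1211]
tool_rot: [-180.0, 0.0, -11.6]
force: [-3.5, 0.8, 3.4]
grip_width: 0.0004
grasp_force: 1.8
time_s: 15.1
tool_pos: [0.6328, 0.0818, 0.1185]
tool_rot: [180.0, -0.1, -11.6]
force: [0.1, -0.1, 0.4]
grip_width: 0.0
grasp_force: 0.0
time_s: 15.3
tool_pos: [0.6325, 0.0817, 0.1172]
tool_rot: [180.0, -0.0, -11.6]
force: [0.7, -0.1, 0.1]
grip_width: 0.0003
grasp_force: 0.0
```

```bash
python3 -m creep '[0,0,0,0.05,0,0,0, 0,0,0,0.05,0,0,0]';python3 -m creep '[0,0,0,0.05,0,0,0, 0,0,0,0.05,0,0,0]'
```

```text
time_s: 15.5
tool_pos: [0.6327, 0.0819, 0.1164]
tool_rot: [180.0, -0.0, -11.6]
force: [-1.3, -1.0, 1.7]
grip_width: 0.0004
grasp_force: 1.0
time_s: 15.7
tool_pos: [0.6327, 0.082, 0.1158]
tool_rot: [180.0, -0.1, -11.6]
force: [-2.9, -0.4, 6.2]
grip_width: 0.0006
grasp_force: 3.5
```

On the stop. Retract up and back out of the view, then check everything.

```bash
python3 -m creep '[0,0,0,-1.2,0,0,0, 0,0,0,-2.8,0,0,0, 0,0,0,-4,0,0,0, 0,-2,2,-4.5,0,0,0, 0,-2.5,4,-4.5,0,0,0, 0,-2.5,6,-4.5,0,0,0, 0,-2.5,7.5,-4.5,0,0,0, 0,-2.5,9,-4.5,0,0,0, 0,-2.5,9,-4.5,0,0,0, 0,-2.5,9,-4.5,0,0,0]'
python3 - <<'E'
from cell import env
import cv2
from h import *
a=env.read_camera("scene"); 
c=env.read_camera("side"); t=np.radians(-11.6)
cv2.imwrite("pics/s5.png",np.hstack([a["color"][130:400,150:500],c["color"][150:420,230:480]])[:,:,::-1])
for k in(a,c):
    P=cloud(k); d=P-np.array([.5705,.026,0])
    bx=d[...,0]*np.cos(t)+d[...,1]*np.sin(t); by=-d[...,0]*np.sin(t)+d[...,1]*np.cos(t); z=P[...,2]
    for n,sx,sy in(("a",-1,1),("b",-1,-1),("c",1,-1),("d",1,1)):
        for lo,hi in((.045,.055),(.06,.07)):
            m=(bx*sx>lo)&(bx*sx<hi)&(abs(by*sy-.067)<.009)&(z>.07); print(n,lo,m.sum(),np.median(z[m]).round(4),end=" | ")
    m=(abs(bx)<.03)&(abs(by-.045*0)>.035)&(abs(by)<.05); print("lid",np.median(z[m]))
print(env.get_obs()["tool_pos"],env.get_obs()["force"])
E
```

```text
time_s: 16.7
tool_pos: [0.502, -0.1751, 0.2493]
tool_rot: [179.8, 0.0, -12.3]
force: [0.1, -0.3, -0.5]
grip_width: 0.0006
grasp_force: 0.0
a 0.045 80 0.0979 | a 0.06 57 0.0982 | b 0.045 73 0.0946 | b 0.06 54 0.0945 | c 0.045 66 0.089 | c 0.06 70 0.0889 | d 0.045 59 0.0941 | d 0.06 65 0.0942 | lid 0.08477775093466955
a 0.045 72 0.0974 | a 0.06 69 0.0976 | b 0.045 72 0.0951 | b 0.06 67 0.095 | c 0.045 48 0.0897 | c 0.06 47 0.0892 | d 0.045 50 0.0942 | d 0.06 46 0.0941 | lid 0.08529931638105953
[ 0.50422972 -0.16813539  0.24934964] [-0.13119186  0.72683966 -0.09734819]
```

View pics/s5.png

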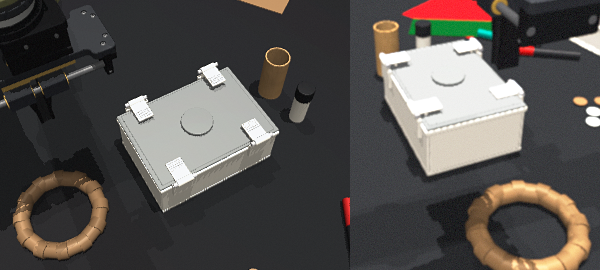

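All four clips are level at (140,108), (212,75), (180,172) and (258,130), the lid is home, and the bystanders haven't moved.

```bash
python3 -c "
from cell import env
print(env.sign_off())"
```

```text
the job is handed in; nothing more can be done
None
```

I pressed the lid home and snapped the clips shut in the order a, c, b, d, with readings never above about 13 N; all four measured level at the end, the wreath, tube and glue stick look unmoved, and I handed the job in at about 17 s (no verdict was returned).

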